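Open the wood-oil canister for pouring

ROBOT

A 6-joint arm with a two-finger parallel gripper is mounted at the origin on the work surface. World frame = base frame: x ahead of the robot, y to its left, z up, the work surface at z = 0. Lengths are in m, angles in degrees, forces in N, time in s.
With the tool pointing down it reaches from about 0.25 to 0.725 m from the base axis. Payload 9.7 kg.
Tool frame: the origin (TCP) lies between the finger pads; the fingertips stand 19 mm ahead of it and the grasp point (between the pads) is the TCP; z points along the fingers, y is the line along which they close (so a half turn about z gives the same grasp; the last joint's range is limited). The gripper opens to 85 mm and grips with 20 to 120 N. Pads are 22 mm wide; open, the fingers measure 114 mm over their backs; the gripper's body (76 mm by 85 mm) begins 54 mm behind the grasp point. The pads swing forward as they close: fully open they stand 13 mm farther back than shut.
Start: joints at [76.49, 4.979, 10.078, 95.1, 0, 90], TCP at [0.128, 0.535, 0.25] pointing down, gripper open.
Joint ranges: [-179.16, 179.16], [-48.56, 103.87], [-65.8, 70.77], [-126.05, 130.52], [-82.76, 87.17], [-180, 180]. Speed limits (degrees/s): [127.2, 127.2, 147.25, 180, 180, 180].

INTERFACE

Orientations are given as [roll, pitch, yaw] about the fixed x, y, z axes, in that order (R = Rz(yaw) Ry(pitch) Rx(roll)).
In Python, from workcell import telemetry, camera, calibration, workorder gives the robot as it stands.
- The arm moves only by the tool play_rows, never from a script. Its argument "increments" is a list of rows, each a list of 3 entries, a list of its own where there are three numbers: the shift along the tool's x, y, z in mm, then the turn, a rotation vector about the tool's x, y, z in degrees, then the closure, from 0 (fully open) to 1 (shut). In form: [[[x, y, z], [ax, ay, az], jaw], ...]. A call has 1 to 20 rows; each row is the pose to reach, as a shift and turn from the pose commanded when the call began, along the tool's axes at that moment; what a row does not reach only later rows make up. A row lasts 1/10 s, in which the tool goes at most 50 mm and 8.59 degrees, less where a joint would pass 70% of its speed; a pose out of reach is approached as far as the arm can. A call with a gripper value outside its range is refused whole. The fingers move at their own pace and stop on an object; "grip_force" is the grip in N (left out, the last holds). Time passes only in rows, so rows that repeat a pose let the fingers close. It gives the time, the measured TCP pose, the force, the opening and the grip force at its end, in the units of the state.
- telemetry.get_obs(): the state, without advancing time (a new reading comes with each control period).
- camera(name): name is "side" or "top" or "wrist"; returns (picture, depth): 400x640x3 uint8, red, green, blue; 400x640 float32, m along the optical axis (not along the pixel's ray), 0 where there is no reading.
- calibration(name): a dict with "vertical_fov" (degrees; the focal length in pixels is half the picture's height over the tangent of half this angle, whatever the lens; pixels are square), "cx", "cy" (the principal point, pixels), "rvec" (rotation vector, rad) and "tvec" (3), from world to camera coordinates, as OpenCV has them; the wrist camera has in their place "hand_eye" (4x4, takes a point from camera to tool coordinates, whose origin is the TCP and whose axes are the flange's). Camera axes: x right, y down, z forward; pixel columns grow to the right and rows downward; lengths in m; the calibration is good to about 2 mm. A picture is of the moment at which its call begins: read the wrist's pose just before it. calibration takes no time and is no camera call.
- workorder.job_done(): hands the job in; it is judged then, once.
The state is a dict: "time": time; "q": joint angles; "qd": joint speeds; "joint_efforts": joint torques, N m; "ee_pos": TCP position; "tcp_rot": TCP orientation; "wrist_force": force on the tool from outside, world axes, zero at the start; "torque": the same for the moment, N m; "opening": finger opening in m; "grasp_force": force on a finger pad.
Only numpy, scipy, OpenCV 4.12 (cv2) and the standard library are available. Lean on these libraries where they do the work, as an engineer would, in place of code of your own. Each camera call takes 0.05 s, during which the arm holds its last target. There are 200 camera calls.

TASK

Get the wood-oil canister ready to pour: squeeze both side tabs of its red safety cap, turn the cap a quarter turn anticlockwise and lift it off the slanted neck. Set the cap down, not dropped, flat on its open rim on the floor of the drip tray, then draw the yellow pouring nozzle all the way out of the neck. Keep the canister standing where it is and do not disturb the other things on the table.

Things in the scene. Friction and masses are not known exactly. Their poses are not given: they have to be found in the camera images.
- can: White canister, loose, 2.6 kg, 200 (x) x 140 (y) mm. Flat top 192 mm high on its +x half, arched handle there up to 237 mm. Its -x half is a shoulder sloping down to -x (192 to 134 mm), square to the neck, which stands on its middle and leans 30 degrees from vertical to the can's -x, roughly towards the robot. Origin: centre of underside.
- neck_seat (a point): On the neck's axis where the rim centre of the closed cap sits: 2 mm above the shoulder, at (-51, 0, 165) mm in the can's frame. Axes as the can's; the neck's axis is (-0.5, 0, 0.866) here. Neck 33 mm wide (40 over its two lugs), ending 20 mm above this point. Two lock stops, 8 mm high, stand on the shoulder 28 to 33 mm from the axis.
- cap: Red safety cap, loose, 90 g: hollow cup 49 mm wide, 52 high, open below. Origin: centre of its rim; z to its closed top (the neck's axis at the start); yellow tabs on its +y and -y sides. Locked by lugs: after turning 70 to 110 degrees anticlockwise seen from above (positive about z) it lifts off freely along the neck's axis, clear after 50 mm. It turns easily.
- cap_grip (a point): Where to grip: on the cap's axis 31 mm above its rim, level with the middle of the tabs. Axes as the cap's. Fingertips reaching no more than 22 mm below this point along the axis clear the lock stops on the shoulder.
- tab_left (a joint): Press-in of the +y tab (m): 0 sprung out, 0.0055 fully in. Tab: yellow flat pad 20 mm wide, 12 to 46 mm above the rim. Over both tabs 62 mm, squeezed 51 mm. Sprung out, its foot meets a lock stop after a few degrees of turn; with both tabs in more than 4 mm it passes. Spring 4 to 9 N a side; a grip of 20 to 25 N holds both in and carries the cap.
- tab_right (a joint): The same for the -y tab.
- nozzle (a joint): How far the yellow pouring nozzle is drawn out of the neck (m): up to 0.003 at the start, 0.045 fully out (hard stop). It slides along the neck's axis, takes about 5 N and stays where it is left.
- nozzle_rim (a point): Centre of the nozzle's open upper rim; z along the neck's axis, outward. The nozzle is a round tube 26 mm across, standing 22 to 25 mm out of the neck's end at the start (hidden under the cap), so its rim is then 42 to 45 mm above neck_seat along the axis. It can be gripped from any side round its axis.
- tray: Aluminium drip tray, loose, 0.6 kg: 170 (x) x 210 (y) mm, 20 mm high, floor and walls 4 mm thick. Origin: centre of its underside, so its floor is 4 mm above. The brush lies along y on its +x side; the -x side is free.
- brush: Flat brush with a pine handle lying in the tray along the tray's y at about x = +50 mm: 36 mm wide, 183 mm long, 16 mm thick. Leave it.
- offcut: Bystander: pine offcut 120 x 40 x 30 mm lying between canister and tray. Origin: centre of its underside.
- sandblock: Bystander: cork sanding block 75 x 45 x 30 mm near the robot. Origin: centre of its underside.
- screw_carton: Bystander: small open carton of screws, 100 x 130 x 70 mm, behind. Origin: centre of its underside.
- jigsaw: Bystander: green jigsaw lying on its side, on the left, about 190 x 240 x 75 mm.
- drill: Bystander: red cordless drill lying on its side, on the right, about 300 x 210 x 66 mm.
- branch: Bystander: sawn branch, 270 mm long, 28 mm thick, front right.

How it is judged:
By the outcome, as a careful person would: the job done as asked, in the order asked, and still so for the second after the job is handed in, with the robot touching nothing.
It also fails if it takes over 67 s, if anything falls off the work surface, if the arm or the gripper's body presses on something with over 40 N, if the wrist force passes 120 N, or if a joint passes its speed limit or range.

## Working session

There is one attempt and no reset: what is moved stays moved. The work goes in short steps, Python scripts to look and compute and a tool call to move; the robot and the scene stay as the last step left them, time stands still between calls to the robot, and variables do not carry over. Pictures are saved under pics/ and viewed, at most 10 in all, crops included, and the job is handed in when it is done.

Besides the shell and the picture viewer there is one more tool, called by a JSON object that holds its "op" and its "data". play_rows: Moves the arm, as the interface text tells. Its arguments: {"type":"object","properties":{"increments":{"type":"array"},"grip_force":{"type":"number"}},"required":["increments"]}

```bash
mkdir -p pics; ls
python3 - <<'E'
from workcell import telemetry, camera, calibration
import cv2,numpy as np
print(telemetry.get_obs())
for n in("side","top","wrist"):
    c=calibration(n);print(n,c)
    p,d=camera(n);np.savez(f"pics/{n}0.npz",p=p,d=d);cv2.imwrite(f"pics/{n}0.png",p[:,:,::-1])
E
```

```text
pics
{'time': 0.0, 'q': array([7.64871458e+01, 5.01150205e+00, 1.00346782e+01, 9.50981772e+01,
       1.15076396e-03, 9.00012802e+01]), 'qd': array([-0.03385381, -0.079181  ,  0.02738688,  0.02369557,  0.01483393,
        0.02791685]), 'joint_efforts': array([-4.33082814e-04, -5.20390999e+01,  4.64798570e+01,  1.65965891e-02,
       -1.21334720e-04, -5.36212610e-06]), 'ee_pos': array([0.12846479, 0.53458887, 0.24958119]), 'tcp_rot': array([-1.79924999e+02, -1.14908721e-03,  1.66485864e+02]), 'wrist_force': array([-0.24493154,  0.6420724 ,  0.61085578]), 'torque': array([-0.00653793, -0.01296043,  0.01383167]), 'grasp_force': 0.0, 'opening': 0.08538414658079059}
side {'vertical_fov': 44.902936025279836, 'cx': 317.9897103332998, 'cy': 196.91756665381968, 'rvec': array([ 2.18229965, -0.85297564,  0.39519416]), 'tvec': array([-0.36350322,  0.35755088,  1.42033098])}
top {'vertical_fov': 49.974861171091504, 'cx': 322.6427679314047, 'cy': 200.93747699142116, 'rvec': array([ 2.10249369, -2.14868291,  0.18017402]), 'tvec': array([0.03569069, 0.55446757, 1.53054341])}
wrist {'vertical_fov': 59.980072801142086, 'cx': 324.4995555469155, 'cy': 201.2543535191468, 'hand_eye': array([[ 4.00720448e-04, -9.61832803e-01, -2.73637531e-01,
         6.86288644e-02],
       [ 9.99999772e-01,  2.36804948e-04,  6.32053611e-04,
        -1.67083318e-04],
       [-5.43131175e-04, -2.73637722e-01,  9.61832679e-01,
        -1.23244820e-01],
       [ 0.00000000e+00,  0.00000000e+00,  0.00000000e+00,
         1.00000000e+00]])}
```

View pics/side0.png

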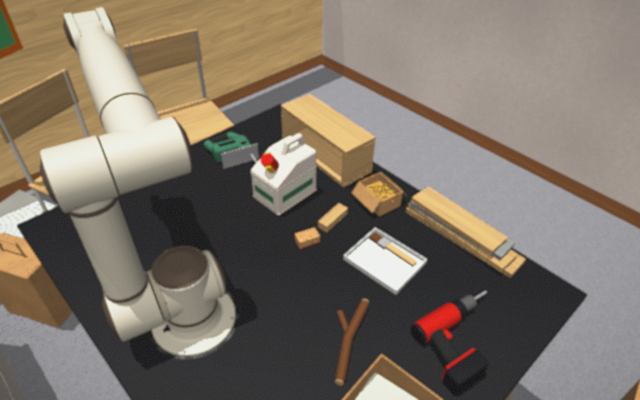

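View pics/top0.png

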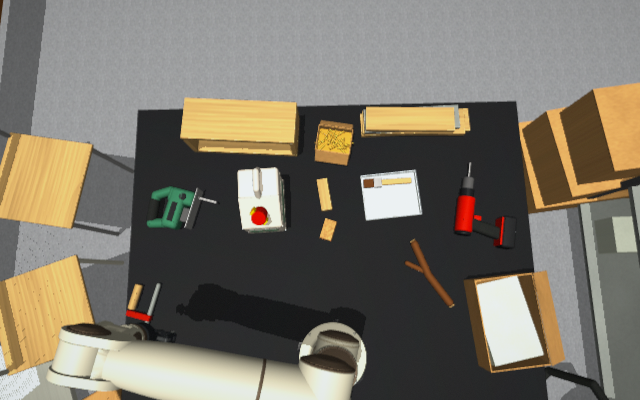

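The side view shows the can at (285,175), its red cap at (268,160) and the tray at (385,260). The top view shows the cap at (259,215), the can at (262,198) and the tray at (391,195), with the brush on the tray's far side.

```bash
cat > h.py <<'E'
import numpy as np,cv2
from scipy.spatial.transform import Rotation as R
from workcell import telemetry,camera,calibration
def cloud(n,p,d,obs=None):
    c=calibration(n);f=200/np.tan(np.radians(c["vertical_fov"]/2))
    v,u=np.mgrid[0:400,0:640];P=np.stack([(u-c["cx"])/f*d,(v-c["cy"])/f*d,d],-1)
    if n=="wrist":
        H=c["hand_eye"];P=P@H[:3,:3].T+H[:3,3]
        W=R.from_euler("xyz",obs["tcp_rot"],degrees=True).as_matrix();P=P@W.T+obs["ee_pos"]
    else:
        M=cv2.Rodrigues(c["rvec"])[0];P=(P-c["tvec"])@M
    P[d==0]=np.nan;return P
def look(n):
    o=telemetry.get_obs();p,d=camera(n);return p,cloud(n,p,d,o)
def masks(p):
    h=cv2.cvtColor(p,cv2.COLOR_RGB2HSV).astype(int);H,S,V=h[...,0],h[...,1],h[...,2]
    return dict(red=((H<6)|(H>174))&(S>150)&(V>80),yel=(H>20)&(H<35)&(S>170)&(V>80),white=(S<45)&(V>100))
E
python3 - <<'E'
from h import *
for n in("top","side"):
    z=np.load(f"pics/{n}0.npz");p=z["p"];P=cloud(n,p,z["d"]);m=masks(p)
    near=lambda x0,x1,y0,y1:(P[...,0]>x0)&(P[...,0]<x1)&(P[...,1]>y0)&(P[...,1]<y1)
    cb=near(.25,.8,.1,.5)
    r=m["red"]&cb&(P[...,2]>.1)
    print(n,"red",r.sum(),np.nanmedian(P[r],0),P[r].min(0),P[r].max(0))
    t=m["white"]&cb&(P[...,2]>.183)&(P[...,2]<.2)
    print("top flat",t.sum(),cv2.minAreaRect(P[t][:,:2].astype(np.float32)),np.median(P[t][:,2]))
    t=m["white"]&cb&(P[...,2]>.125)&(P[...,2]<.2)
    print("can",t.sum(),cv2.minAreaRect(P[t][:,:2].astype(np.float32)))
    t=near(.3,.8,-.45,-.02)&(P[...,2]>.013)&(P[...,2]<.025)&(m["white"])
    print("traywall",t.sum(),cv2.minAreaRect(P[t][:,:2].astype(np.float32)))
    t=near(.3,.8,-.45,-.02)&(P[...,2]>-.002)&(P[...,2]<.03)&(m["white"])
    print("tray",t.sum(),cv2.minAreaRect(P[t][:,:2].astype(np.float32)))
    t=near(.3,.75,-.1,.12)&(P[...,2]>.018)&(P[...,2]<.04)
    k,l,s,ce=cv2.connectedComponentsWithStats(t.astype(np.uint8))
    for i in range(1,k):
        if s[i,4]>25: print("obj",s[i,4],cv2.minAreaRect(P[l==i][:,:2].astype(np.float32)))
E
```

```text
top red 204 [0.48055961 0.23203902 0.20960969] [0.4553227  0.21180702 0.17579519] [0.51504    0.25702884 0.22714216]
top flat 1144 ((0.5877605676651001, 0.24120984971523285), (0.12550190091133118, 0.1396733671426773), 2.5442779064178467) 0.19119008902641899
can 1987 ((0.5508477687835693, 0.2394331693649292), (0.19917108118534088, 0.14145983755588531), 2.4194908142089844)
traywall 364 ((0.5821198225021362, -0.23134298622608185), (0.1716449111700058, 0.21143902838230133), 5.135744094848633)
tray 2238 ((0.5827392339706421, -0.23409318923950195), (0.17844413220882416, 0.21740062534809113), 4.832066535949707)
obj 57 ((0.7141062021255493, -0.0003962591290473938), (0.0991705134510994, 0.012838060036301613), 80.56016540527344)
obj 339 ((0.5879330039024353, 0.019506119191646576), (0.12161752581596375, 0.03986447677016258), 8.298107147216797)
obj 245 ((0.45496758818626404, 0.007744602859020233), (0.044852547347545624, 0.07580548524856567), 71.69878387451172)
side red 148 [0.47605599 0.22698356 0.20833905] [0.45226109 0.21127651 0.16851202] [0.50611229 0.26453421 0.22422798]
top flat 685 ((0.55
[... 240 characters left out ...]
all 549 ((0.5788282155990601, -0.22925987839698792), (0.17697075009346008, 0.21593788266181946), 5.059769630432129)
tray 2664 ((0.5872776508331299, -0.22389325499534607), (0.19837212562561035, 0.22605843842029572), 4.613176345825195)
obj 46 ((0.7077164649963379, -0.020412690937519073), (0.09673671424388885, 0.013824705965816975), 78.05545043945312)
obj 345 ((0.5827561616897583, 0.01966487616300583), (0.12605339288711548, 0.04484081640839577), 8.920968055725098)
obj 40 ((0.7302774786949158, -0.07277178019285202), (0.024127500131726265, 0.03291533142328262), 35.926666259765625)
obj 263 ((0.45170727372169495, 0.009972624480724335), (0.052653782069683075, 0.07551058381795883), 71.77578735351562)
```

```bash
cat >> h.py <<'E'
def canframe(c=(.549,.2395),yaw=2.5):
    M=R.from_euler("z",yaw,degrees=True).as_matrix();return np.r_[c,0.],M
def neck(h,spin=0,c=(.549,.2395),yaw=2.5):
    """TCP pose on neck axis h m above seat, tool z down the neck, y along can y turned by spin about axis"""
    o,M=canframe(c,yaw);a=np.array([-.5,0,.75**.5]);pos=o+M@(np.array([-.051,0,.165])+h*a)
    y=np.array([0,1.,0]);T=np.column_stack([np.cross(y,-a),y,-a])
    return pos,M@T@R.from_euler("z",-spin,degrees=True).as_matrix()
def rel(pos,T,frm=None):
    o=telemetry.get_obs();p0,T0=frm if frm else (o["ee_pos"],R.from_euler("xyz",o["tcp_rot"],degrees=True).as_matrix())
    print("shift",np.round(T0.T@(pos-p0)*1000,1),"rot",np.round(R.from_matrix(T0.T@T).as_rotvec(degrees=True),2))
E
python3 - <<'E'
from h import *
p,T=neck(.151);print(p);rel(p,T)
E
```

```text
[0.4226204  0.23398215 0.29576984]
shift [-356.3 -223.6  -45.8] rot [ -4.25 -29.81 -15.63]
```

{"op": "play_rows", "data": {"increments": [[[-40, -25, -5], [-0.5, -3, -1.6], 0], [[-80, -50, -10], [-1, -6, -3.2], 0], [[-120, -75, -15], [-1.4, -9.5, -5], 0], [[-160, -100, -20], [-1.9, -13, -7], 0], [[-200, -125, -26], [-2.4, -16.5, -9], 0], [[-240, -150, -31], [-3, -20, -10.7], 0], [[-280, -175, -36], [-3.4, -23.5, -12.5], 0], [[-320, -200, -41], [-3.9, -27, -14], 0], [[-345, -215, -44], [-4.2, -29, -15], 0], [[-356, -224, -46], [-4.25, -29.8, -15.6], 0], [[-356, -224, -46], [-4.25, -29.8, -15.6], 0], [[-356, -224, -46], [-4.25, -29.8, -15.6], 0], [[-356, -224, -46], [-4.25, -29.8, -15.6], 0], [[-356, -224, -46], [-4.25, -29.8, -15.6], 0]]}}

```text
time: 1.55
ee_pos: [0.422, 0.2346, 0.296]
tcp_rot: [179.9, 30.0, -177.5]
wrist_force: [0.2, -0.3, -0.4]
opening: 0.0855
grasp_force: 0.0
```

Run:
```python
from h import *
o=telemetry.get_obs();print(o["time"],o["q"],o["ee_pos"],o["tcp_rot"],o["wrist_force"])
p,P=look("wrist");np.savez("pics/w1.npz",p=p,P=P);cv2.imwrite("pics/w1.png",p[:,:,::-1])
pos,T=neck(.151);rel(pos,T)
m=masks(p);o0,M=canframe();s,Tn=neck(0)
a=-Tn[:,2];B=np.column_stack([-Tn[:,0],Tn[:,1],a]) # cap frame axes
for k in("red","yel"):
    Q=(P[m[k]]-s)@B; Q=Q[np.isfinite(Q[:,0])&(np.linalg.norm(Q,axis=1)<.08)]
    print(k,len(Q),np.percentile(Q,[1,50,99],axis=0).round(4))
    if k=="red":
        top=Q[Q[:,2]>.045]; print("top",len(top),cv2.minEnclosingCircle((top[:,:2]*1000).astype(np.float32)),np.median(top[:,2]))
w=(P-o0)@M
for n,k in(("white",(w[...,2]>.12)&(w[...,2]<.2)),):
    t=m["white"]&k;print(cv2.minAreaRect((P[t][:,:2]*1000).astype(np.float32)),np.percentile(w[t],[1,99],axis=0))
```

```text
1.55 [ 38.30599647 -27.97921664 -17.91978363  74.96677459 -16.92970163
  31.98416125] [0.42196103 0.23460666 0.29602402] [ 179.93729112   29.95974791 -177.48879951] [ 0.24455624 -0.25161516 -0.3700048 ]
shift [-0.4 -0.6  0.5] rot [ 0.07 -0.03  0.02]
red 3591 [[-0.0216 -0.0235  0.0491]
 [-0.0004 -0.0018  0.0507]
 [ 0.0218  0.0204  0.0522]]
top 3590 ((0.17558956146240234, -1.3339920043945312), 23.818946838378906) 0.0506902849593187
yel 381 [[-0.0265 -0.0278  0.0422]
 [-0.016  -0.0173  0.0444]
 [ 0.0262  0.0242  0.047 ]]
((548.8859252929688, 237.98196411132812), (198.1197509765625, 141.61795043945312), 2.624427080154419) [[-0.09831876 -0.06901654  0.12237535]
 [ 0.08839296  0.06592645  0.19279223]]
```

View pics/w1.png

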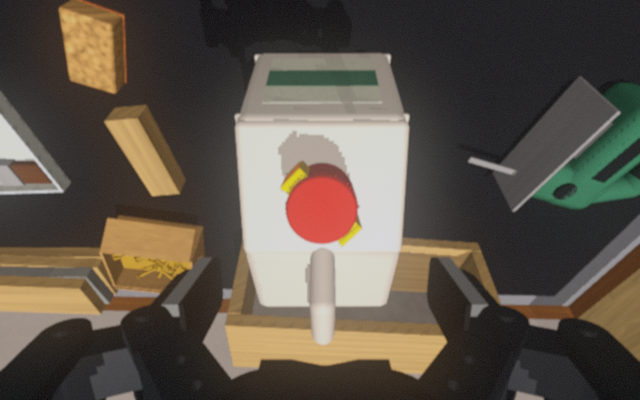

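The wrist view shows the cap centred near (322,208). Its yellow tabs are at (294,180) and (350,233), so the cap is turned roughly 45° from the can's y axis and I need to measure that spin.

Run:
```python
from h import *
z=np.load("pics/w1.npz");p,P=z["p"],z["P"];m=masks(p)
o=telemetry.get_obs();W=R.from_euler("xyz",o["tcp_rot"],degrees=True).as_matrix()
L=(P-o["ee_pos"])@W*1000
f=(L[...,2]<25)&(L[...,2]>-40)&(np.abs(L[...,1])<75)
for s in(-1,1):
    k=f&(L[...,1]*s>0);print("finger",s,k.sum(),np.percentile(L[k],[0,2,50,98,100],axis=0).round(1))
s,Tn=neck(0);B=np.column_stack([-Tn[:,0],Tn[:,1],-Tn[:,2]]);Q=(P-s)@B*1000
y=m["yel"]&(np.linalg.norm(Q,axis=2)<80)
k,l,st,ce=cv2.connectedComponentsWithStats(y.astype(np.uint8))
for i in range(1,k):
    if st[i,4]>30:
        q=Q[l==i];print("tab",st[i,4],ce[i],q.mean(0).round(1),cv2.minAreaRect(q[:,:2].astype(np.float32)),np.degrees(np.arctan2(-q[:,0].mean(),q[:,1].mean())))
r=m["red"]&(np.linalg.norm(Q,axis=2)<80);q=Q[r];q=q[q[:,2]>47]
A=np.c_[q[:,:2],np.ones(len(q))];c=np.linalg.lstsq(A,q[:,2],rcond=None)[0];print("plane",c,"ellipse",cv2.fitEllipse(cv2.convexHull(q[:,:2].astype(np.float32))))
```

```text
finger -1 4253 [[-11.9 -73.  -40. ]
 [-10.  -64.2 -39.7]
 [  6.8 -43.9 -19.7]
 [ 12.8 -42.6   3.9]
 [ 13.8 -41.6   7.5]]
finger 1 4216 [[-12.1  41.7 -40. ]
 [-10.   42.1 -39.6]
 [  6.8  43.2 -19.8]
 [ 12.8  63.2   3.7]
 [ 13.8  71.7   7.3]]
tab 248 [293.12903226 179.46774194] [-19.3 -20.7  44.2] ((-18.72846221923828, -20.6531925201416), (7.1068525314331055, 18.422441482543945), 44.73210906982422) 137.06072112812436
tab 133 [350.03007519 233.07518797] [19.4 18.6 44.6] ((19.321441650390625, 17.87277603149414), (6.318840503692627, 18.006820678710938), 52.390811920166016) -46.17833800617181
plane [3.75056951e-03 1.33858567e-03 5.06865709e+01] ellipse ((0.24781203269958496, -1.5378642082214355), (46.24872970581055, 47.165714263916016), 171.52976989746094)
```

```bash
sed -i 's/\.2395/.2386/g' h.py
python3 - <<'E'
from h import *
rel(*neck(.091,-45))
E
```

```text
shift [-0.4 -1.6 60.5] rot [ 0.05 -0.06 45.02]
```

{"op": "play_rows", "data": {"increments": [[[0, -0.5, 10], [0, 0, 7.5], 0], [[0, -0.8, 20], [0, 0, 15], 0], [[-0.2, -1.1, 30], [0, 0, 22.5], 0], [[-0.3, -1.4, 40], [0, 0, 30], 0], [[-0.4, -1.6, 50], [0, 0, 37.5], 0], [[-0.4, -1.6, 58], [0, 0, 43], 0], [[-0.4, -1.6, 60.5], [0, 0, 45], 0], [[-0.4, -1.6, 60.5], [0, 0, 45], 0], [[-0.4, -1.6, 60.5], [0, 0, 45], 0], [[-0.4, -1.6, 60.5], [0, 0, 45], 0]]}}

```text
time: 2.6
ee_pos: [0.4529, 0.2339, 0.2444]
tcp_rot: [157.7, 20.7, 133.4]
wrist_force: [-0.0, -0.5, 0.8]
opening: 0.0856
grasp_force: 0.0
```

```bash
cat > capm.py <<'E'
from h import *
o=telemetry.get_obs();p,P=look("wrist");m=masks(p);print(o["time"],o["q"][5],o["wrist_force"])
W=R.from_euler("xyz",o["tcp_rot"],degrees=True).as_matrix();L=(P-o["ee_pos"])@W*1000
near=(np.linalg.norm(L[...,:2],axis=2)<60)&(L[...,2]>0)&(L[...,2]<120)
r=m["red"]&near;q=L[r];q=q[q[:,2]<np.percentile(q[:,2],20)+3]
print("cap in tool",cv2.minEnclosingCircle(q[:,:2].astype(np.float32)),q.mean(0))
k,l,st,ce=cv2.connectedComponentsWithStats((m["yel"]&near).astype(np.uint8))
for i in range(1,k):
    if st[i,4]>30:print("tab",st[i,4],L[l==i].mean(0).round(1))
f=(L[...,2]<25)&(L[...,2]>-40)&(np.abs(L[...,1])<75)&~m["red"]&~m["yel"]
print("fingers",[np.percentile(L[f&(L[...,1]*s>0)][:,1],50-48*s).round(1) for s in(-1,1)])
E
python3 capm.py; python3 -c "
from h import *
rel(*neck(.091,-45));rel(*neck(.031,-45))"
```

```text
2.6 74.27609501660045 [-0.04002169 -0.49067199  0.82726469]
cap in tool ((0.10820446163415909, 0.09424253553152084), 23.935026168823242) [ 0.56865509 -0.43669865 40.77293646]
tab 345 [  0.4 -27.3  47.1]
tab 144 [-5.2 27.6 46.9]
fingers [np.float64(-42.2), np.float64(42.5)]
shift [0.8 0.  0.4] rot [ 0.06 -0.03 -0.  ]
shift [ 0.7 -0.  60.4] rot [ 0.06 -0.03 -0.  ]
```

{"op": "play_rows", "data": {"increments": [[[0, 0, 10], [0, 0, 0], 0], [[0, 0, 20], [0, 0, 0], 0], [[0.2, 0, 30], [0, 0, 0], 0], [[0.3, 0, 40], [0, 0, 0], 0], [[0.3, 0, 50], [0, 0, 0], 0], [[0.3, 0, 57], [0, 0, 0], 0], [[0.3, 0, 60], [0, 0, 0], 0], [[0.3, 0, 60], [0, 0, 0], 0], [[0.3, 0, 60], [0, 0, 0], 0.15]], "grip_force": 22}}

```text
time: 3.55
ee_pos: [0.4828, 0.2352, 0.1924]
tcp_rot: [157.7, 20.7, 133.3]
wrist_force: [0.6, 0.3, -0.5]
opening: 0.0737
grasp_force: 0.0
```

{"op": "play_rows", "data": {"increments": [[[0, 0, 0], [0, 0, 0], 1], [[0, 0, 0], [0, 0, 0], 1], [[0, 0, 0], [0, 0, 0], 1], [[0, 0, 0], [0, 0, 0], 1], [[0, 0, 0], [0, 0, 0], 1], [[0, 0, 0], [0, 0, 0], 1], [[0, 0, 0], [0, 0, 0], 1], [[0, 0, 0], [0, 0, 0], 1]], "grip_force": 22}}

```text
time: 4.35
ee_pos: [0.4827, 0.2353, 0.1934]
tcp_rot: [157.7, 20.7, 133.3]
wrist_force: [-6.8, -1.4, 5.6]
opening: 0.0503
grasp_force: 22.6
```

{"op": "play_rows", "data": {"increments": [[[0, 0, 0], [0, 0, -3], 1], [[0, 0, 0], [0, 0, -8], 1], [[0, 0, 0], [0, 0, -14], 1], [[0, 0, 0], [0, 0, -20], 1], [[0, 0, 0], [0, 0, -26], 1], [[0, 0, 0], [0, 0, -32], 1], [[0, 0, 0], [0, 0, -38], 1], [[0, 0, 0], [0, 0, -44], 1], [[0, 0, 0], [0, 0, -50], 1], [[0, 0, 0], [0, 0, -56], 1], [[0, 0, 0], [0, 0, -62], 1], [[0, 0, 0], [0, 0, -68], 1], [[0, 0, 0], [0, 0, -74], 1], [[0, 0, 0], [0, 0, -80], 1], [[0, 0, 0], [0, 0, -85], 1], [[0, 0, 0], [0, 0, -89], 1], [[0, 0, 0], [0, 0, -90], 1], [[0, 0, 0], [0, 0, -90], 1], [[0, 0, 0], [0, 0, -90], 1]]}}

```text
time: 6.25
ee_pos: [0.4829, 0.2356, 0.1936]
tcp_rot: [-157.8, 20.9, -128.4]
wrist_force: [-4.0, -0.3, 5.1]
opening: 0.0502
grasp_force: 22.1
```

Run:
```python
from h import *
o=telemetry.get_obs();print(o["q"],o["wrist_force"],o["torque"])
rel(*neck(.031,45));rel(*neck(.096,45))
p,P=look("wrist");cv2.imwrite("pics/w2.png",p[:,:,::-1])
```

```text
[ 33.2481783  -23.34724209 -26.55113689  60.23938317 -14.75454873
 -17.72236897] [-4.04492639 -0.33792536  5.05502454] [-0.02671894  0.61880614  0.08617787]
shift [0.7 0.9 1.3] rot [ 0.    0.17 -0.06]
shift [  0.6   0.9 -63.7] rot [ 0.    0.17 -0.06]
```

View pics/w2.png

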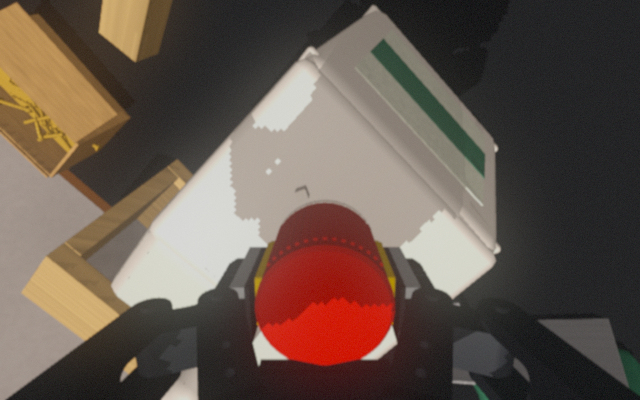

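The cap at (325,290) is held squarely, with its yellow tabs under the pads at (262,265) and (390,265), so it turned with the gripper. Next I lift it.

{"op": "play_rows", "data": {"increments": [[[0, 0, -2], [0, 0, 0], 1], [[0, 0, -4], [0, 0, 0], 1], [[0, 0, -6], [0, 0, 0], 1], [[0, 0, -9], [0, 0, 0], 1], [[0, 0, -12], [0, 0, 0], 1], [[0, 0, -15], [0, 0, 0], 1]]}}

```text
time: 6.9
ee_pos: [0.4751, 0.2348, 0.2052]
tcp_rot: [-157.8, 20.8, -128.4]
wrist_force: [0.1, 0.5, -1.2]
opening: 0.05
grasp_force: 23.2
```

{"op": "play_rows", "data": {"increments": [[[0, 0, -5], [0, 0, 0], 1], [[0, 0, -11], [0, 0, 0], 1], [[0, 0, -18], [0, 0, 0], 1], [[0, 0, -26], [0, 0, 0], 1], [[0, 0, -34], [0, 0, 0], 1], [[0, 0, -42], [0, 0, 0], 1], [[0, 0, -50], [0, 0, 0], 1], [[0, 0, -58], [0, 0, 0], 1], [[0, 0, -64], [0, 0, 0], 1], [[0, 0, -65], [0, 0, 0], 1], [[0, 0, -65], [0, 0, 0], 1]]}}

```text
time: 8.0
ee_pos: [0.4427, 0.2334, 0.2614]
tcp_rot: [-157.8, 20.8, -128.4]
wrist_force: [0.8, 0.0, -1.6]
opening: 0.0503
grasp_force: 23.2
```

```bash
cat >> h.py <<'E'
def trayp(z,c=(.581,-.231),yaw=5.1,dx=-.036):
    M=R.from_euler("z",yaw,degrees=True).as_matrix()
    return np.r_[c,z]+M@[dx,0,0],M@np.column_stack([[-1,0,0],[0,1,0],[0,0,-1]])
E
python3 - <<'E'
from h import *
o=telemetry.get_obs();print(o["q"],o["ee_pos"],o["wrist_force"])
rel(*trayp(.18))
p,P=look("wrist");m=masks(p);W=R.from_euler("xyz",o["tcp_rot"],degrees=True).as_matrix();L=(P-o["ee_pos"])@W*1000
q=L[m["red"]&(L[...,2]<-5)&(np.linalg.norm(L,axis=2)<60)]
q=q[q[:,2]<np.median(q[:,2])+4];A=np.c_[q[:,:2],np.ones(len(q))];print(len(q),np.linalg.lstsq(A,q[:,2],rcond=None)[0])
p,P=look("top");m=masks(p);cb=(P[...,0]>.25)&(P[...,0]<.8)&(P[...,1]>.1)&(P[...,1]<.5)
t=m["white"]&cb&(P[...,2]>.125)&(P[...,2]<.2);print("can",cv2.minAreaRect(P[t][:,:2].astype(np.float32)))
E
```

```text
[ 36.27394231 -27.02137195 -21.30950007  70.03327117 -16.10090617
 -14.88227666] [0.44274658 0.23341647 0.2614206 ] [ 0.77345956  0.03463851 -1.63327592]
shift [ 311.9 -355.2  111. ] rot [-12.33  28.11  41.37]
13498 [-5.34972338e-03  1.38565526e-03 -1.84064454e+01]
can ((0.5512720942497253, 0.23945407569408417), (0.19950193166732788, 0.14146189391613007), 2.5098366737365723)
```

{"op": "play_rows", "data": {"increments": [[[15, -18, 5], [-0.6, 1.4, 2], 1], [[40, -46, 12], [-1.6, 3.6, 5.3], 1], [[68, -77, 22], [-2.7, 6.2, 9.1], 1], [[97, -110, 33], [-3.8, 8.7, 12.8], 1], [[125, -142, 43], [-4.9, 11.2, 16.5], 1], [[153, -174, 54], [-6, 13.8, 20.3], 1], [[181, -206, 64], [-7.2, 16.3, 24], 1], [[209, -238, 74], [-8.3, 18.8, 27.7], 1], [[237, -270, 84], [-9.4, 21.4, 31.4], 1], [[265, -302, 94], [-10.5, 23.9, 35.1], 1], [[290, -330, 103], [-11.5, 26.1, 38.5], 1], [[306, -348, 109], [-12.1, 27.6, 40.6], 1], [[312, -355, 111], [-12.3, 28.1, 41.4], 1], [[312, -355, 111], [-12.3, 28.1, 41.4], 1], [[312, -355, 111], [-12.3, 28.1, 41.4], 1], [[312, -355, 111], [-12.3, 28.1, 41.4], 1]]}}

```text
time: 9.7
ee_pos: [0.5448, -0.2331, 0.1806]
tcp_rot: [-180.0, 0.1, -174.8]
wrist_force: [-0.0, -1.1, -0.4]
opening: 0.0501
grasp_force: 23.2
```

Run:
```python
from h import *
o=telemetry.get_obs();print(o["q"],o["ee_pos"],o["tcp_rot"],o["wrist_force"],o["opening"])
rel(*trayp(.18));rel(*trayp(.040))
p,P=look("wrist");cv2.imwrite("pics/w3.png",p[:,:,::-1])
```

```text
[-2.31625745e+01  9.89101938e+00  7.78966335e+00  8.78049618e+01
  1.78457118e-03 -2.83215309e+01] [ 0.5448428  -0.23308976  0.18060899] [-1.79957126e+02  8.33149132e-02 -1.74841011e+02] [-0.02199902 -1.13848545 -0.41999172] 0.05007186780866025
shift [-0.2 -1.1  0.6] rot [-0.04  0.08  0.06]
shift [  0.   -1.  140.6] rot [-0.04  0.08  0.06]
```

View pics/w3.png

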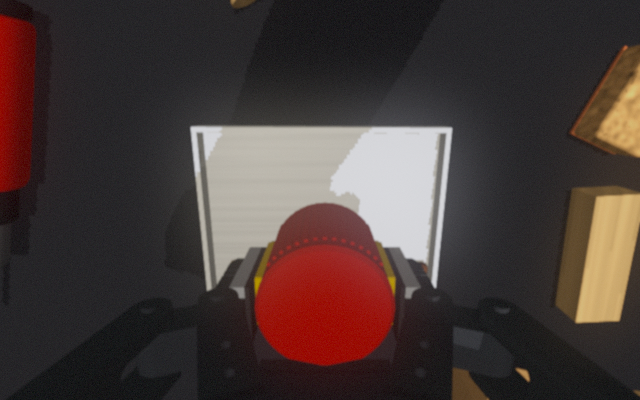

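The tray is square in view, with its near wall at row 128 and side walls at columns 200 and 440. The cap is centred over the free part, so I lower it.

{"op": "play_rows", "data": {"increments": [[[0, 0, 6], [0, 0, 0], 1], [[0, 0, 20], [0, 0, 0], 1], [[0, 0, 36], [0, 0, 0], 1], [[0, 0, 52], [0, 0, 0], 1], [[0, 0, 68], [0, 0, 0], 1], [[0, 0, 84], [0, 0, 0], 1], [[0, 0, 100], [0, 0, 0], 1], [[0, 0, 114], [0, 0, 0], 1], [[0, 0, 126], [0, 0, 0], 1], [[0, 0, 134], [0, 0, 0], 1], [[0, 0, 138], [0, 0, 0], 1], [[0, 0, 140], [0, 0, 0], 1], [[0, 0, 140], [0, 0, 0], 1]]}}

```text
time: 11.05
ee_pos: [0.5451, -0.2344, 0.0401]
tcp_rot: [-180.0, 0.0, -174.9]
wrist_force: [0.3, 0.0, -0.9]
opening: 0.0501
grasp_force: 23.2
```

{"op": "play_rows", "data": {"increments": [[[0, 0, 0.7], [0, 0, 0], 1], [[0, 0, 1.3], [0, 0, 0], 1], [[0, 0, 2], [0, 0, 0], 1], [[0, 0, 2.5], [0, 0, 0], 1], [[0, 0, 3], [0, 0, 0], 1], [[0, 0, 3], [0, 0, 0], 1], [[0, 0, 3], [0, 0, 0], 1]]}}

```text
time: 11.75
ee_pos: [0.5449, -0.2343, 0.0371]
tcp_rot: [-180.0, 0.0, -174.9]
wrist_force: [-1.0, -0.2, 3.8]
opening: 0.0503
grasp_force: 23.9
```

{"op": "play_rows", "data": {"increments": [[[0, 0, 0], [0, 0, 0], 0.38], [[0, 0, 0], [0, 0, 0], 0.36], [[0, 0, 0], [0, 0, 0], 0.33], [[0, 0, 0], [0, 0, 0], 0.3], [[0, 0, 0], [0, 0, 0], 0.27], [[0, 0, 0], [0, 0, 0], 0.24], [[0, 0, 0], [0, 0, 0], 0.2], [[0, 0, 0], [0, 0, 0], 0.16], [[0, 0, 0], [0, 0, 0], 0.14], [[0, 0, 0], [0, 0, 0], 0.14]]}}

```text
time: 12.75
ee_pos: [0.5449, -0.2343, 0.0369]
tcp_rot: [-180.0, 0.0, -174.9]
wrist_force: [1.0, 0.5, 0.1]
opening: 0.0735
grasp_force: 0.0
```

{"op": "play_rows", "data": {"increments": [[[0, 0, -4], [0, 0, 0], 0.14], [[0, 0, -10], [0, 0, 0], 0.14], [[0, 0, -20], [0, 0, 0], 0.14], [[0, 0, -35], [0, 0, 0], 0.14], [[0, 0, -50], [0, 0, 0], 0.14], [[0, 0, -70], [0, 0, 0], 0.14], [[0, 0, -90], [0, 0, 0], 0.14], [[0, 0, -110], [0, 0, 0], 0.14], [[0, 0, -130], [0, 0, 0], 0.14], [[0, 0, -145], [0, 0, 0], 0.14], [[0, 0, -155], [0, 0, 0], 0.14], [[0, 0, -155], [0, 0, 0], 0.14], [[0, 0, -155], [0, 0, 0], 0.14]]}}

```text
time: 14.05
ee_pos: [0.5448, -0.2342, 0.1914]
tcp_rot: [-180.0, -0.0, -174.9]
wrist_force: [1.1, -0.5, 0.2]
opening: 0.0733
grasp_force: 0.0
```

Run:
```python
from h import *
o=telemetry.get_obs();p,P=look("wrist");cv2.imwrite("pics/w4.png",p[:,:,::-1]);m=masks(p)
q=P[m["red"]&(np.abs(P[...,0]-.545)<.06)&(np.abs(P[...,1]+.234)<.06)];q=q[q[:,2]>np.percentile(q[:,2],80)-.004]
print(np.median(q,0),np.linalg.lstsq(np.c_[q[:,:2],np.ones(len(q))],q[:,2],rcond=None)[0])
t=m["white"]&(P[...,2]>.013)&(P[...,2]<.026);print(cv2.minAreaRect(P[t][:,:2].astype(np.float32)))
rel(*neck(.142,0));rel(*neck(.142,45))
```

```text
[ 0.54086212 -0.24084995  0.05571425] [0.00549954 0.00291143 0.0534111 ]
((0.5811012387275696, -0.23319298028945923), (0.1710226982831955, 0.2109132558107376), 5.061514854431152)
shift [ 75.9 476.  -96.8] rot [  0.69 -30.05   2.5 ]
shift [ 75.9 476.  -96.8] rot [ 12.41 -28.12 -41.45]
```

View pics/w4.png

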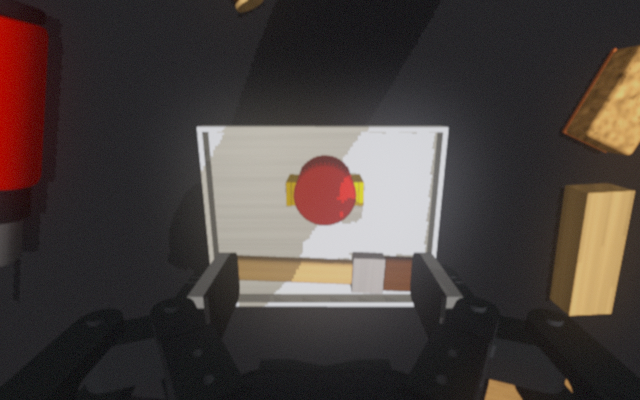

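The cap stands flat at (325,190), clear of the tray walls and the brush, with its tabs sprung out. Next is the nozzle.

{"op": "play_rows", "data": {"increments": [[[3, 15, -8], [0, -1, 0], 0.14], [[8, 45, -20], [0, -4, 0.2], 0.14], [[14, 85, -33], [0.1, -7.5, 0.4], 0.14], [[21, 127, -46], [0.2, -11, 0.7], 0.14], [[28, 170, -58], [0.3, -14.5, 1], 0.14], [[35, 213, -68], [0.4, -18, 1.2], 0.14], [[42, 256, -77], [0.4, -21.5, 1.5], 0.14], [[49, 300, -84], [0.5, -25, 1.8], 0.14], [[56, 343, -90], [0.6, -28, 2], 0.14], [[63, 386, -94], [0.7, -30, 2.3], 0.14], [[69, 428, -96], [0.7, -30, 2.5], 0.2], [[74, 460, -97], [0.7, -30, 2.5], 0.25], [[76, 474, -97], [0.7, -30, 2.5], 0.3], [[76, 476, -97], [0.7, -30, 2.5], 0.3], [[76, 476, -97], [0.7, -30, 2.5], 0.3], [[76, 476, -97], [0.7, -30, 2.5], 0.3], [[76, 476, -97], [0.7, -30, 2.5], 0.3]]}}

```text
time: 15.8
ee_pos: [0.4274, 0.2323, 0.2886]
tcp_rot: [-179.9, 30.0, -177.6]
wrist_force: [0.9, -0.1, -0.2]
opening: 0.0596
grasp_force: 0.0
```

```bash
cat > noz.py <<'E'
from h import *
o=telemetry.get_obs();p,P=look("wrist");cv2.imwrite("pics/noz.png",p[:,:,::-1]);m=masks(p)
print(o["ee_pos"],o["tcp_rot"],o["opening"])
s,Tn=neck(0);B=np.column_stack([-Tn[:,0],Tn[:,1],-Tn[:,2]]);Q=(P-s)@B*1000
t=m["yel"]&(np.linalg.norm(Q,axis=2)<120)&(np.linalg.norm(Q[...,:2],axis=2)<40);q=Q[t]
print(t.sum(),np.percentile(q,[2,50,98],axis=0).round(1))
top=q[q[:,2]>np.percentile(q[:,2],97)-4];print("rim",len(top),cv2.minEnclosingCircle(top[:,:2].astype(np.float32)),top.mean(0))
E
python3 noz.py;python3 -c "
from h import *
rel(*neck(.142,0));rel(*neck(.043))"
```

```text
[0.42741079 0.23226792 0.28858202] [-179.94417957   30.01587509 -177.56504757] 0.05963515938728169
669 [[-10.4 -11.8  34.6]
 [ -1.1  -1.1  36.5]
 [ 11.4   9.8  42.3]]
rim 302 ((0.5146183371543884, -0.8724148273468018), 12.1652250289917) [-2.06103876 -0.99541172 41.17646766]
shift [0.6 1.  0.5] rot [-0.09  0.03 -0.06]
shift [ 0.6  1.1 99.5] rot [-0.09  0.03 -0.06]
```

View pics/noz.png

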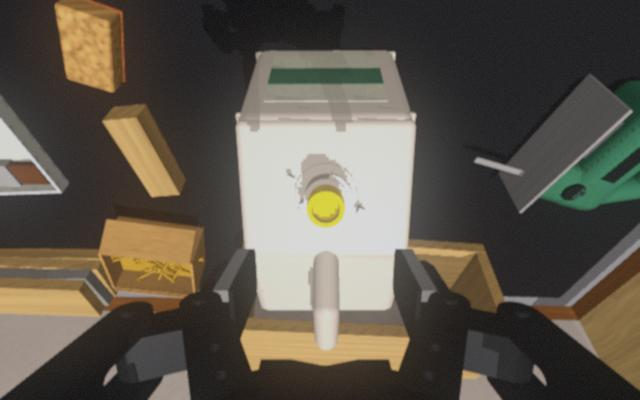

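The yellow nozzle stands at (325,208) in the neck, centred between the fingers at columns 240 and 410. I go down and grip it.

{"op": "play_rows", "data": {"increments": [[[0, 0.2, 8], [0, 0, 0], 0.3], [[0, 0.4, 22], [0, 0, 0], 0.3], [[0.2, 0.5, 38], [0, 0, 0], 0.3], [[0.2, 0.5, 54], [0, 0, 0], 0.3], [[0.2, 0.5, 70], [0, 0, 0], 0.3], [[0.2, 0.5, 84], [0, 0, 0], 0.3], [[0.2, 0.5, 94], [0, 0, 0], 0.3], [[0.2, 0.5, 99], [0, 0, 0], 0.3], [[0.2, 0.5, 100.5], [0, 0, 0], 0.3], [[0.2, 0.5, 100.5], [0, 0, 0], 0.3], [[0.2, 0.5, 100.5], [0, 0, 0], 0.45], [[0.2, 0.5, 100.5], [0, 0, 0], 0.55]], "grip_force": 22}}

```text
time: 17.05
ee_pos: [0.4772, 0.236, 0.2022]
tcp_rot: [-180.0, 30.1, -177.5]
wrist_force: [0.3, 0.1, -0.4]
opening: 0.0388
grasp_force: 0.0
```

{"op": "play_rows", "data": {"increments": [[[0, 0, 0], [0, 0, 0], 1], [[0, 0, 0], [0, 0, 0], 1], [[0, 0, 0], [0, 0, 0], 1], [[0, 0, 0], [0, 0, 0], 1], [[0, 0, 0], [0, 0, 0], 1], [[0, 0, 0], [0, 0, 0], 1]], "grip_force": 22}}

```text
time: 17.65
ee_pos: [0.4773, 0.2352, 0.202]
tcp_rot: [-179.9, 30.1, -177.5]
wrist_force: [-2.3, -5.6, 2.5]
opening: 0.0249
grasp_force: 22.8
```

{"op": "play_rows", "data": {"increments": [[[0, -0.4, 0], [0, 0, 0], 1], [[0, -0.7, 0], [0, 0, 0], 1], [[0, -0.7, -1], [0, 0, 0], 1], [[0, -0.7, -3], [0, 0, 0], 1], [[0, -0.7, -5], [0, 0, 0], 1], [[0, -0.7, -8], [0, 0, 0], 1], [[0, -0.7, -8], [0, 0, 0], 1]]}}

```text
time: 18.35
ee_pos: [0.4734, 0.235, 0.2086]
tcp_rot: [-179.9, 30.0, -177.5]
wrist_force: [1.1, -2.4, 1.3]
opening: 0.025
grasp_force: 22.5
```

{"op": "play_rows", "data": {"increments": [[[0, -0.2, -2], [0, 0, 0], 1], [[0, -0.2, -5], [0, 0, 0], 1], [[0, -0.2, -8], [0, 0, 0], 1], [[0, -0.2, -11], [0, 0, 0], 1], [[0, -0.2, -14], [0, 0, 0], 1], [[0, -0.2, -17], [0, 0, 0], 1], [[0, -0.2, -20], [0, 0, 0], 1], [[0, -0.2, -23], [0, 0, 0], 1], [[0, -0.2, -26], [0, 0, 0], 1], [[0, -0.2, -29], [0, 0, 0], 1], [[0, -0.2, -31], [0, 0, 0], 1], [[0, -0.2, -32], [0, 0, 0], 1]]}}

```text
time: 19.55
ee_pos: [0.4574, 0.2342, 0.2361]
tcp_rot: [-180.0, 30.0, -177.5]
wrist_force: [6.5, -1.1, -2.8]
opening: 0.0251
grasp_force: 22.1
```

{"op": "play_rows", "data": {"increments": [[[0, 0, -0.5], [0, 0, 0], 1], [[0, 0, -1], [0, 0, 0], 1], [[0, 0, -1.5], [0, 0, 0], 1], [[0, 0, -2], [0, 0, 0], 1]]}}

```text
time: 19.95
ee_pos: [0.4565, 0.2342, 0.2377]
tcp_rot: [-180.0, 30.0, -177.5]
wrist_force: [5.6, -0.6, -1.9]
opening: 0.0249
grasp_force: 22.1
```

```bash
python3 noz.py
```

```text
[0.45651449 0.23417707 0.23774462] [-179.95089261   30.03709176 -177.48740468] 0.024937704138551887
2894 [[-11.  -12.5  75.4]
 [  2.2  -0.9  80. ]
 [ 12.2  10.7  83. ]]
rim 1525 ((0.9398678541183472, -1.1559629440307617), 13.239145278930664) [ 0.79595742 -0.95652846 81.78215486]
```

{"op": "play_rows", "data": {"increments": [[[0, 0, -0.5], [0, 0, 0], 1], [[0, 0, -1], [0, 0, 0], 1], [[0, 0, -1.5], [0, 0, 0], 1], [[0, 0, -2], [0, 0, 0], 1], [[0, 0, -2.5], [0, 0, 0], 1]]}}

```text
time: 20.5
ee_pos: [0.4553, 0.2341, 0.2399]
tcp_rot: [-179.9, 30.0, -177.5]
wrist_force: [6.1, -0.9, -2.9]
opening: 0.0251
grasp_force: 22.1
```

{"op": "play_rows", "data": {"increments": [[[0, 0, -0.4], [0, 0, 0], 1], [[0, 0, -0.8], [0, 0, 0], 1], [[0, 0, -1], [0, 0, 0], 1]]}}

```text
time: 20.8
ee_pos: [0.4547, 0.2341, 0.2408]
tcp_rot: [-180.0, 30.0, -177.5]
wrist_force: [6.0, -1.3, -2.8]
opening: 0.0251
grasp_force: 22.1
```

{"op": "play_rows", "data": {"increments": [[[0, 0, -0.3], [0, 0, 0], 1], [[0, 0, -0.6], [0, 0, 0], 1], [[0, 0, -0.8], [0, 0, 0], 1], [[0, 0, -0.8], [0, 0, 0], 1]]}}

```text
time: 21.2
ee_pos: [0.4546, 0.2341, 0.2409]
tcp_rot: [-179.9, 30.0, -177.5]
wrist_force: [11.8, -0.6, -5.6]
opening: 0.0251
grasp_force: 22.3
```

```bash
python3 noz.py
```

```text
[0.45456292 0.23406913 0.2409219 ] [-179.92964918   30.02420353 -177.49040589] 0.02511524076519191
2882 [[-10.9 -12.5  79.1]
 [  2.2  -0.9  84. ]
 [ 12.3  10.7  86.7]]
rim 1508 ((0.9390486478805542, -1.14900803565979), 13.304411888122559) [ 0.67066432 -1.05130767 85.49969838]
```

The force doubled with no movement, so the nozzle is at its hard stop. I relax, release and retreat.

{"op": "play_rows", "data": {"increments": [[[0, 0, 0.4], [0, 0, 0], 1], [[0, 0, 0.4], [0, 0, 0], 0.7], [[0, 0, 0.4], [0, 0, 0], 0.6], [[0, 0, 0.4], [0, 0, 0], 0.5], [[0, 0, 0.4], [0, 0, 0], 0.4], [[0, 0, 0.4], [0, 0, 0], 0.3], [[0, 0, 0.4], [0, 0, 0], 0.3], [[0, 0, -4], [0, 0, 0], 0.3], [[0, 0, -14], [0, 0, 0], 0.3], [[0, 0, -28], [0, 0, 0], 0.3], [[0, 0, -44], [0, 0, 0], 0.3], [[0, 0, -58], [0, 0, 0], 0.3], [[0, 0, -68], [0, 0, 0], 0.3], [[0, 0, -70], [0, 0, 0], 0.3], [[0, 0, -70], [0, 0, 0], 0.3]]}}

```text
time: 22.75
ee_pos: [0.419, 0.2326, 0.3026]
tcp_rot: [-180.0, 30.0, -177.5]
wrist_force: [0.0, -0.2, 0.2]
opening: 0.0594
grasp_force: 0.0
```

```bash
python3 noz.py
python3 - <<'E'
from h import *
o=telemetry.get_obs();print(o["time"],o["wrist_force"])
for n in("top","side"):
    p,P=look(n);m=masks(p);near=lambda x0,x1,y0,y1:(P[...,0]>x0)&(P[...,0]<x1)&(P[...,1]>y0)&(P[...,1]<y1)
    if n=="side":cv2.imwrite("pics/side9.png",p[:,:,::-1])
    t=m["white"]&near(.25,.8,.1,.5)&(P[...,2]>.125)&(P[...,2]<.2);print("can",cv2.minAreaRect(P[t][:,:2].astype(np.float32)))
    t=near(.3,.8,-.45,-.02)&(P[...,2]>.013)&(P[...,2]<.025)&m["white"];print("tray",cv2.minAreaRect(P[t][:,:2].astype(np.float32)))
    r=m["red"]&near(.48,.62,-.3,-.17);print("cap",P[r].max(0),np.median(P[r],0))
E
```

```text
[0.41904633 0.2326436  0.30259045] [-179.96853      30.04431859 -177.46940833] 0.059424622336552935
989 [[-10.5 -11.7  79.1]
 [ -0.1  -1.4  81.3]
 [ 11.7   9.9  86.8]]
rim 476 ((0.8163093328475952, -0.910294771194458), 12.47377872467041) [-0.81279749 -1.01557696 85.71056396]
22.8 [-0.07713443 -0.1558452  -0.56765002]
can ((0.5511171817779541, 0.23945924639701843), (0.1994003802537918, 0.14135821163654327), 2.0503902435302734)
tray ((0.5820968747138977, -0.2307763397693634), (0.1718067228794098, 0.21082521975040436), 5.376279830932617)
cap [ 0.56767928 -0.21132359  0.06374846] [ 0.54111597 -0.23106937  0.05490695]
can ((0.5458246469497681, 0.24019324779510498), (0.20452427864074707, 0.14753210544586182), 3.32470440864563)
tray ((0.579255223274231, -0.22884389758110046), (0.17911288142204285, 0.2141895741224289), 5.146971702575684)
cap [ 0.56196444 -0.21412109  0.0625985 ] [ 0.53007858 -0.23849012  0.05408591]
```

View pics/side9.png

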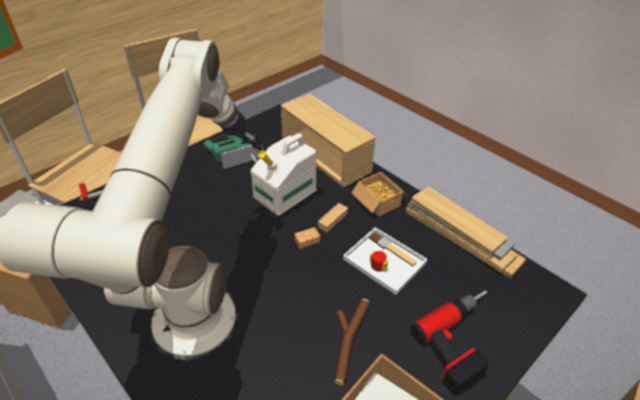

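The side view shows the cap upright in the tray at (379,262) and the nozzle out at (265,157). The can stands where it was, and the arm is clear.

```bash
python3 -c "
from workcell import workorder
print(workorder.job_done())"
```

```text
the job is handed in; nothing more can be done
None
```

The job is handed in: the cap stands flat on its rim in the drip tray, the nozzle is drawn out to its hard stop, and the final camera check shows the canister and tray where they started.

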